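# Stand the tall measuring cylinder on the balance

### The arm

A 6-joint arm with a two-finger parallel gripper is mounted at the origin on a cart in front of the work surface, level with it; the furniture and walls round the work are solid. World frame = base frame: x ahead of the robot, y to its left, z up, the work surface at z = 0. Lengths are in m, angles in rad, forces in N, time in s.
With the tool pointing down it reaches from about 0.4 to 0.825 m from the base axis. Payload 7 kg.
Tool frame: the origin (TCP) lies at the very end of the fingers, on their centre line; the grasp point (between the pads) lies 19 mm behind it; z points along the fingers, y is the direction in which the jaws open and shut (so a half turn about z gives the same grasp; the last joint's range is limited). The gripper opens to 88 mm and grips with 3 to 60 N. Pads are 19 mm wide; open, the fingers measure 130 mm over their backs; the gripper's body (78 mm by 193 mm) begins 47 mm behind the grasp point.
Start: joints at [-1.04, 0.359, 0.012, 0, -1.224, -0.288], TCP at [0.162, -0.655, 0.227] pointing down, gripper open.
Joint ranges: [-3.07, 3.07], [-1.43, 2.12], [-1.02, 1.25], [-3.03, 1.67], [-3.05, -0], [-3.03, 3.03]. Speed limits (rad/s): [2.39, 2.39, 3.01, 3.14, 3.14, 3.14].

### API

Orientations are given as [roll, pitch, yaw] about the fixed x, y, z axes, in that order (R = Rz(yaw) Ry(pitch) Rx(roll)).
In Python, from station import arm gives the robot as it stands.
- The arm moves only by the shell command python3 -m inch 'ROWS' [FORCE]. ROWS is text: rows parted by semicolons, each of 7 numbers parted by spaces: the closure, from 0 (fully open) to 1 (shut), then the shift along the tool's x, y, z each as a share of 300 mm, from -1 to 1, then the turn, a rotation vector about the tool's x, y, z each as a share of 60 degrees, from -1 to 1. In form: grip tx ty tz rx ry rz; .... A call has 1 to 12 rows; each row is the pose to reach, as a shift and turn from the pose commanded when the call began, along the tool's axes at that moment; what a row does not reach only later rows make up. A row lasts 1/10 s, in which the tool goes at most 50 mm and 8.59 degrees, less where a joint would pass 70% of its speed; a pose out of reach is approached as far as the arm can. A call with a number of a shift or a turn outside -1 to 1 is refused whole. A call with a gripper value outside its range is refused whole. The fingers move at their own pace and stop on an object; FORCE is the grip in N (left out, the last holds). Time passes only in rows, so rows that repeat a pose let the fingers close. It gives the time, the measured TCP pose, the force and the opening at its end, in the units of the state.
- arm.get_state(): the state, without advancing time (a new reading comes with each control period).
- arm.grab_frame(name): name is "scene" or "side" or "wrist"; returns a dict with "img" (480x640x3 uint8, red, green, blue), "range_z" (480x640 float32, m along the optical axis (not along the pixel's ray), 0 where there is no reading), "fx", "fy", "cx", "cy" (pixels), "extrinsics" (4x4, takes a point from world to camera coordinates); the wrist camera has in their place "tool_from_camera" (4x4, takes a point from camera to tool coordinates, whose origin is the TCP and whose axes are the flange's). Camera axes: x right, y up, looking along -z (the intrinsics and any distortion apply to the point x, -y, -z); pixel columns grow to the right and rows downward; lengths in m; the calibration is good to about 2 mm. The wrist camera is an equidistant fisheye: a pixel r from the principal point sees the ray r / f radians off the axis. A picture is of the moment at which its call begins: read the wrist's pose just before it.
- arm.job_done(): hands the job in, once; it reports no verdict.
The state is a dict: "t": time; "q": joint angles; "qd": joint speeds; "joint_efforts": joint torques, N m; "eef_pos": TCP position; "ee_rot": TCP orientation; "force": force on the tool from outside, world axes, zero at the start; "moment": the same for the moment, N m; "width": finger opening in m.
Only numpy, scipy, OpenCV 4.12 (cv2) and the standard library are available. Lean on these libraries where they do the work, as an engineer would, in place of code of your own. Each camera call takes 0.05 s, during which the arm holds its last target.

### The job

Weigh the blue cylinder: stand the tall measuring cylinder with the blue foot and blue stopper upright in the middle of the round steel pan of the balance, and let go of it. It is top-heavy, so hold it high, keep it upright on the way and set it down rather than letting it drop. Leave the orange cylinder standing where it is.

Things in the scene. Friction and masses are not known exactly. Their poses are not given: they have to be found in the camera images.
- cylinder_blue: Measuring cylinder with blue foot and stopper, upright, 230 mm tall, 0.13 to 0.21 kg; top-heavy: topples beyond 11 degrees. Hexagonal foot 54 mm across flats, 10 mm thick, tapering by 24 mm height into a 30 mm round tube, white with black lines; top 40 mm: solid blue stopper, also 30 mm wide. Origin: centre of foot's underside; z: up the tube. This is the one to weigh.
- cylinder_orange: Measuring cylinder with orange foot and stopper, upright, 230 mm tall, 0.13 to 0.21 kg; top-heavy: topples beyond 11 degrees. Hexagonal foot 54 mm across flats, 10 mm thick, tapering by 24 mm height into a 30 mm round tube, white with black lines; top 40 mm: solid orange stopper, also 30 mm wide. Origin: centre of foot's underside; z: up the tube. A bystander, to be left standing where it is.
- balance: compact white laboratory balance, fixed to the worktop: 200 mm (its x) by 165 mm (its y), housing 34 mm high, with a dark display and two small buttons at its front (-x) end; the steel pan stands on it. Origin: centre of its underside on the worktop; z up.
- balance_pan (a point): centre of the top face of the balance's round steel pan: flat, 120 mm diameter, no rim, 45 mm above the worktop, 25 mm from the balance's origin along its +x; z up. The pan does not give way.
Mind the look-alikes: they are no part of the job. Leave any turquoise or yellow look-alike of the cylinder_blue alone.

How it is judged:
By the outcome, as a careful person would: the job done as asked, in the order asked, and still so for the second after the job is handed in, with the robot touching nothing.
It also fails if it takes over 54 s, if anything falls off the work surface, if the arm or the gripper's body presses on something with over 40 N, if the wrist force passes 120 N, or if a joint passes its speed limit or range.

## Working session

There is one attempt and no reset: what is moved stays moved. The work goes in short steps, Python scripts to look and compute and a shell command to move; the robot and the scene stay as the last step left them, time stands still between calls to the robot, and variables do not carry over. Pictures are saved under pics/ and viewed, and the job is handed in when it is done.

```bash
ls; mkdir -p pics; python3 - <<'E'
from station import arm
import cv2,numpy as np,pickle
s=arm.get_state();print(s)
for n in ["scene","side"]:
    f=arm.grab_frame(n);pickle.dump(f,open(f"{n}0.pkl","wb"))
    cv2.imwrite(f"pics/{n}0.png",f["img"][:,:,::-1])
    print({k:(v if k!='img' and k!='range_z' else v.shape) for k,v in f.items()})
E
```

```text
pics
{'t': 0.0, 'q': array([-1.03991299e+00,  3.59408894e-01,  1.10700729e-02, -3.89691836e-04,
       -1.22414014e+00, -2.88109110e-01]), 'qd': array([ 0.00037718, -0.00013734, -0.00021862,  0.00031759, -0.00035225,
        0.00106829]), 'joint_efforts': array([ 1.03608563e-03, -5.82722104e+01,  2.93054903e+01,  6.99698836e+00,
        7.00484510e-03, -2.01254147e-04]), 'eef_pos': array([ 0.16213511, -0.65471731,  0.22560624]), 'ee_rot': array([ 3.13987527e+00, -1.26919595e-04, -2.89895103e+00]), 'force': array([ 0.43324615,  0.5269743 , -0.09130929]), 'moment': array([-0.03527976,  0.0128287 ,  0.0001494 ]), 'width': 0.08740988507391045}
{'img': (480, 640, 3), 'range_z': (480, 640), 'fx': 491.98512610165056, 'fy': 491.98512610165056, 'cx': 318.75777710248366, 'cy': 231.88110331603144, 'extrinsics': array([[-0.51790758, -0.85543208,  0.00277562,  0.34168557],
       [ 0.65051113, -0.39173023,  0.65067864, -0.26555861],
       [-0.55552409,  0.33879697,  0.75934814, -1.3917563 ],
       [ 0.        ,  0.        ,  0.        ,  1.        ]])}
{'img': (480, 640, 3), 'range_z': (480, 640), 'fx': 465.6507794005616, 'fy': 465.6507794005616, 'cx': 314.07031401241306, 'cy': 241.34526577002953, 'extrinsics': array([[-0.83609184, -0.54843115,  0.01317997,  0.39627445],
       [ 0.3544728 , -0.52175119,  0.77596697, -0.13184177],
       [-0.41868779,  0.65345159,  0.63063584, -1.49087201],
       [ 0.        ,  0.        ,  0.        ,  1.        ]])}
```

View pics/scene0.png

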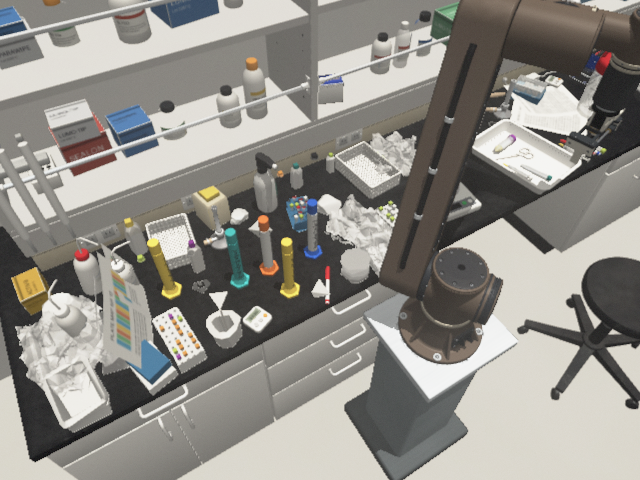

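View pics/side0.png

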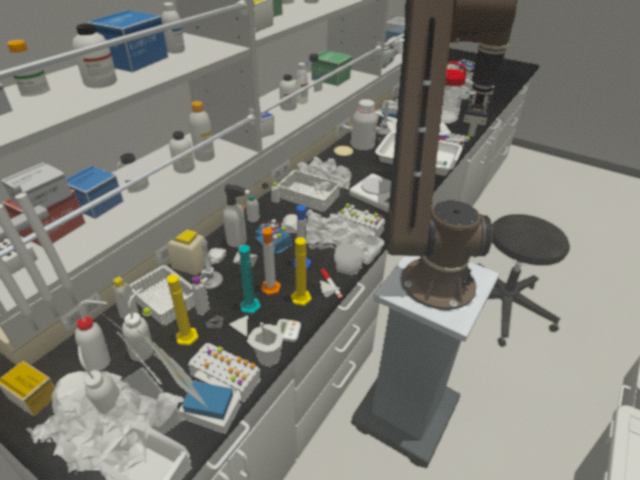

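The blue cylinder stands at about (313,230) in the scene picture, beside orange (267,245) and yellow (289,265). The balance is partly behind the arm, at about (460,205) in scene and (372,190) in side. I'll enlarge both and measure.

```bash
cat > h.py <<'E'
import numpy as np,cv2,pickle
def pts(f):
    z=f["range_z"].astype(float);v,u=np.mgrid[0:480,0:640]
    X=np.stack([(u-f["cx"])/f["fx"]*z,-(v-f["cy"])/f["fy"]*z,-z,np.ones_like(z)],-1)
    P=X@np.linalg.inv(f["extrinsics"]).T
    P=P[...,:3];P[z<=0]=np.nan
    return P
def ray(f,u,v,h):
    E=np.linalg.inv(f["extrinsics"]);d=E[:3,:3]@np.array([(u-f["cx"])/f["fx"],-(v-f["cy"])/f["fy"],-1]);o=E[:3,3]
    return o+d*(h-o[2])/d[2]
E
python3 - <<'E'
from h import *
fs={n:pickle.load(open(n+"0.pkl","rb")) for n in("scene","side")}
for n,f in fs.items():
    P=pts(f);hsv=cv2.cvtColor(f["img"],cv2.COLOR_RGB2HSV)
    for c,(a,b) in dict(blue=(108,125),orange=(5,14),yellow=(20,32),turq=(80,98)).items():
        m=((hsv[...,0]>=a)&(hsv[...,0]<=b)&(hsv[...,1]>150)&(hsv[...,2]>60)).astype(np.uint8)
        k,l,st,ce=cv2.connectedComponentsWithStats(m)
        for i in range(1,k):
            if st[i,4]>25:
                p=P[l==i];p=p[~np.isnan(p[:,0])]
                if len(p) and abs(np.median(p[:,2])-.12)<.15: print(n,c,st[i],ce[i].round(),np.median(p,0).round(3),p.min(0).round(3),p.max(0).round(3))
# pts at pan height
for n,f in fs.items():
    P=pts(f)
    m=(abs(P[...,2]-.045)<.006)&(P[...,1]<.0)&(P[...,1]>-.6)
    img=f["img"].copy();img[m]=[255,0,255]
    c=dict(scene=(300,110,240,160),side=(220,120,200,150))[n]
    for t,im in(("r",f["img"]),("m",img)):
        x,y,w,h=c;cv2.imwrite(f"pics/{n}_{t}.png",cv2.resize(im[y:y+h,x:x+w,::-1],(w*3,h*3)))
E
```

```text
scene blue [308 199   9   7  56] [312. 202.] [0.411 0.174 0.23 ] [0.4   0.161 0.225] [0.425 0.187 0.235]
scene blue [304 245  18  14 104] [313. 253.] [0.399 0.179 0.01 ] [0.385 0.145 0.003] [0.425 0.201 0.023]
scene orange [258 215  11  16 133] [263. 222.] [0.42  0.322 0.226] [0.41 0.23 0.  ] [0.608 0.335 0.234]
scene orange [259 260  20  16 151] [269. 269.] [0.415 0.328 0.01 ] [ 0.397  0.294 -0.001] [0.449 0.349 0.024]
scene yellow [ 13 269  31  31 585] [ 28. 284.] [0.683 0.951 0.071] [0.636 0.917 0.064] [0.735 0.984 0.079]
scene yellow [165 284  13  11  53] [172. 291.] [0.49  0.608 0.017] [0.485 0.588 0.008] [0.506 0.626 0.031]
scene yellow [284 284  13  10  53] [291. 290.] [0.312 0.308 0.016] [0.306 0.283 0.005] [0.33  0.325 0.024]
scene yellow [ 23 292  24  22 143] [ 36. 303.] [0.636 0.956 0.037] [0.63  0.916 0.002] [0.645 0.978 0.065]
side blue [297 206   9   5  39] [301. 208.] [0.411 0.175 0.23 ] [ 0.395 -0.096  0.001] [0.616 0.186 0.234]
side orange [264 228   9  15  70] [268. 237.] [0.418 0.331 0.215] [0.411 0.14  0.068] [0.559 0.339 0.232]
side orange [261 281  20  14  96] [
[... 232 characters left out ...]
 0.314 0.098] [ 0.293  0.07  -0.003] [0.505 0.338 0.234]
side yellow [167 275  31  70 851] [181. 315.] [0.491 0.614 0.091] [ 0.472  0.472 -0.005] [0.72  0.637 0.234]
side yellow [114 277   9   9  58] [118. 281.] [0.698 0.639 0.14 ] [0.69  0.629 0.128] [0.714 0.648 0.146]
side yellow [  0 362  47  36 939] [ 22. 379.] [0.687 0.95  0.071] [ 0.638  0.915 -0.002] [0.81  0.984 0.077]
side yellow [ 27 383  25  31 390] [ 40. 398.] [0.634 0.952 0.038] [0.628 0.917 0.004] [0.639 0.978 0.069]
side turq [238 245  13  48 234] [245. 264.] [0.424 0.427 0.193] [ 0.415  0.194 -0.002] [0.635 0.435 0.234]
side turq [241 293  19  20 229] [250. 305.] [0.421 0.429 0.014] [ 0.402  0.379 -0.002] [0.456 0.449 0.073]
```

```bash
python3 -c "
import cv2,numpy as np
a=[cv2.resize(cv2.imread('pics/%s.png'%n),(400,280)) for n in('scene_r','side_r','scene_m','side_m')]
cv2.imwrite('pics/comb.png',np.vstack([np.hstack(a[:2]),np.hstack(a[2:])]))"
```

```text
(no output)
```

View pics/comb.png

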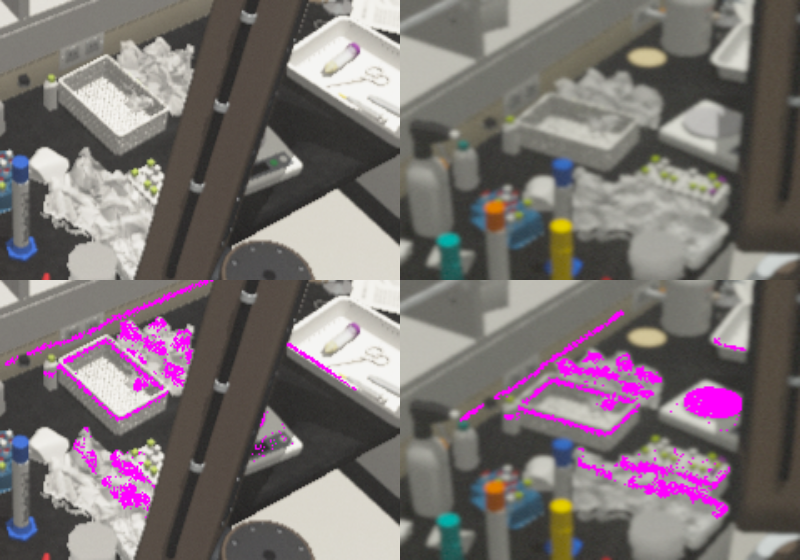

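```bash
python3 - <<'E'
from h import *
fs={n:pickle.load(open(n+"0.pkl","rb")) for n in("scene","side")}
f=fs["side"];P=pts(f)
m=(abs(P[...,2]-.045)<.006).astype(np.uint8)
m[:, :300]=0;m[:170]=0
k,l,st,ce=cv2.connectedComponentsWithStats(m)
for i in range(1,k):
    if st[i,4]>60: p=P[l==i];print(st[i],p.mean(0).round(4),p.min(0).round(3),p.max(0).round(3))
i=1+np.argmax(st[1:,4]);p=P[l==i][:,:2]
(c,r)=cv2.minEnclosingCircle(p.astype(np.float32));print("circ",c,r)
hull=cv2.convexHull(p.astype(np.float32))[:,0]
A=np.c_[2*hull,np.ones(len(hull))];s=np.linalg.lstsq(A,(hull**2).sum(1),rcond=None)[0];print(s[:2],np.sqrt(s[2]+s[0]**2+s[1]**2))
# housing tops z~.034
for n in fs:
    Q=pts(fs[n]);q=Q[(abs(Q[...,2]-.034)<.004)&(Q[...,0]>.3)&(Q[...,0]<.75)&(Q[...,1]<-.1)&(Q[...,1]>-.45)]
    print(n,len(q),q.min(0),q.max(0)) if len(q) else 0
# blue axis
for n in fs:
    Q=pts(fs[n]);s=(np.hypot(Q[...,0]-.412,Q[...,1]-.174)<.03)
    for a,b in((.226,.236),(.19,.222),(.05,.18),(.0,.012)):
        q=Q[s&(Q[...,2]>a)&(Q[...,2]<b)];print(n,a,len(q),q.mean(0).round(4),q.min(0).round(3),q.max(0).round(3))
# height map
Q=np.vstack([pts(fs[n]).reshape(-1,3) for n in fs])
H=np.full((16,20),0.)
for x,y,z in Q[~np.isnan(Q[:,0])]:
    i=int((x-.2)//.05);j=int((y+.55)//.05)
    if 0<=i<16 and 0<=j<20: H[i,j]=max(H[i,j],min(z,9))
print("y cols",[round(-.55+.05*j,2) for j in range(20)])
for i in range(16): print(round(.2+.05*i,2),' '.join('%4d'%(h*1000) for h in H[i]))
E
```

```text
[316 170  31  14 116] [ 0.583  -0.3057  0.0433] [ 0.521 -0.332  0.039] [ 0.669 -0.278  0.05 ]
[308 176  31  14 102] [ 0.587  -0.2359  0.0454] [ 0.532 -0.261  0.039] [ 0.662 -0.201  0.051]
[362 177  29  17 387] [ 0.4019 -0.3412  0.0451] [ 0.341 -0.407  0.039] [ 0.461 -0.281  0.051]
[300 186  40  18 100] [ 0.5434 -0.1428  0.0446] [ 0.507 -0.254  0.039] [ 0.613 -0.107  0.051]
[308 215  20  13  96] [ 0.4658 -0.0012  0.0451] [ 0.423 -0.017  0.039] [0.508 0.017 0.051]
[330 214  55  42 683] [ 0.3141 -0.0246  0.0457] [ 0.217 -0.144  0.039] [0.447 0.061 0.051]
[307 228  18  14 100] [0.4275 0.0622 0.0452] [0.397 0.03  0.039] [0.468 0.095 0.051]
[335 257  28  11  98] [0.2584 0.1226 0.0439] [0.23  0.08  0.039] [0.313 0.148 0.05 ]
[410 270  21  18  76] [0.0427 0.0613 0.0453] [0.005 0.04  0.039] [0.081 0.079 0.051]
[428 285  37   9 117] [-0.0413  0.063   0.045 ] [-0.085  0.014  0.039] [0.001 0.099 0.051]
circ (0.32616302371025085, -0.029696699231863022) 0.12787675857543945
[ 0.31991506 -0.03865571] 0.11704260305258023
scene 812 [ 0.30008325 -0.44325651  0.03003744] [ 0.74431251 -0.10234193  0.0379
[... 1803 characters left out ...]
 51   62   13   62   85  127  126  106   95  234  238   40  114  136  129
0.7  613  613  613  614  613  613  614  614  613  615  730  727  724  724  723  724  723  724  724  724
0.75  614  614  613  614  613  614  682  698  700  694  724  598  599  599  598  600  599  598  598  661
0.8  626  614  647  653  664  669  614  318  697    0  718  599  598  661  691  710  710  711  658  734
0.85  626  613  614  653  349  245  244    0    0    0  713  642  598  727  726  711  711  711  710  734
0.9  614  613  613  245  245  246  246  243    0    0  706  598  598  246  597  710  712  711  710  599
0.95  243  244  245  246  245  245  245  245    0    0  699  598  245  245  244  710  710  711  709  598
```

```bash
cat >> h.py <<'E'
def rot(s):
    from scipy.spatial.transform import Rotation as R
    return R.from_euler("xyz",s["ee_rot"]).as_matrix()
def rel(s,*targets):
    for t in targets: print("row",((rot(s).T@(np.array(t)-s["eef_pos"]))/.3).round(3),"dist",np.linalg.norm(np.array(t)-s["eef_pos"]).round(3))
E
python3 - <<'E'
from h import *
from station import arm
s=arm.get_state();rel(s,(.20,-.60,.36),(.28,-.5,.42),(.37,-.42,.42),(.42,-.33,.42))
E
```

```text
row [-0.166  0.148 -0.447] dist 0.15
row [-0.505  0.407 -0.647] dist 0.275
row [-0.86   0.594 -0.647] dist 0.369
row [-1.094  0.845 -0.647] dist 0.458
```

```bash
python3 -m inch '0 0 0 -0.15 0 0 0;0 0 0.05 -0.3 0 0 0;0 -0.1 0.1 -0.45 0 0 0;0 -0.2 0.18 -0.55 0 0 0;0 -0.33 0.28 -0.62 0 0 0;0 -0.45 0.38 -0.65 0 0 0;0 -0.57 0.48 -0.65 0 0 0;0 -0.7 0.55 -0.65 0 0 0;0 -0.8 0.6 -0.65 0 0 0;0 -0.9 0.68 -0.65 0 0 0;0 -0.95 0.74 -0.65 0 0 0;0 -0.95 0.74 -0.65 0 0 0'
python3 - <<'E'
from h import *
from station import arm
s=arm.get_state();print(s["eef_pos"],s["ee_rot"],s["q"])
f=arm.grab_frame("wrist");pickle.dump((s,f),open("w1.pkl","wb"));cv2.imwrite("pics/w1.png",f["img"][:,:,::-1])
print({k:v for k,v in f.items() if k not in("img","range_z")})
g=arm.grab_frame("scene");pickle.dump(g,open("scene1.pkl","wb"));cv2.imwrite("pics/scene1.png",g["img"][:,:,::-1])
E
```

```text
t: 1.3
eef_pos: [0.3867, -0.3689, 0.4214]
ee_rot: [3.141, 0.0, -2.896]
force: [-0.2, -0.5, 0.8]
width: 0.0876
[ 0.38670758 -0.36894059  0.42141947] [ 3.14103305e+00  3.04263202e-04 -2.89569903e+00] [-3.95322739e-01  5.88726773e-02  5.93549609e-02 -6.30453472e-04
 -1.57136952e+00 -9.29580207e-01]
{'fx': 371.64829954431775, 'fy': 371.64829954431775, 'cx': 323.7228353159018, 'cy': 234.47336391783176, 'tool_from_camera': array([[-5.36038069e-05,  9.65254796e-01,  2.61310497e-01,
         6.98307893e-02],
       [ 9.99999818e-01,  2.08839489e-04, -5.66297654e-04,
        -7.47918041e-04],
       [-6.01193478e-04,  2.61310419e-01, -9.65254631e-01,
        -1.58806128e-01],
       [ 0.00000000e+00,  0.00000000e+00,  0.00000000e+00,
         1.00000000e+00]])}
```

View pics/w1.png

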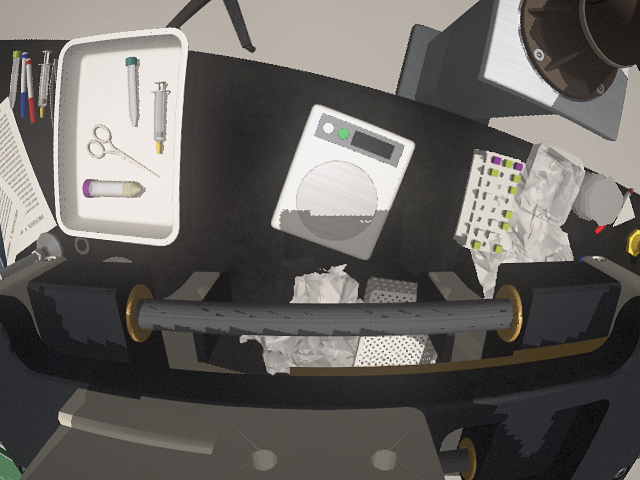

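View pics/scene1.png

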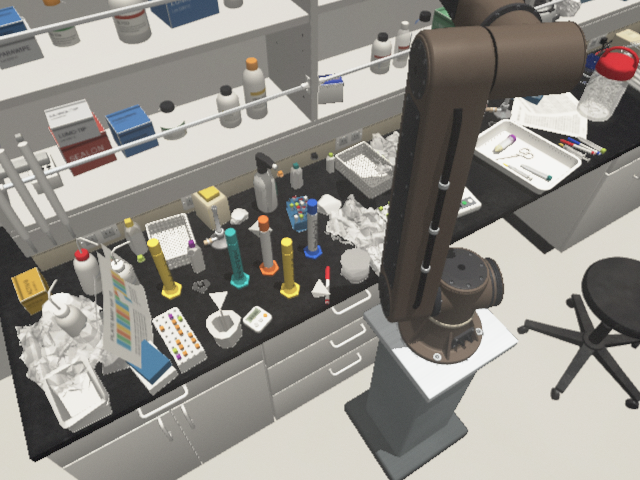

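The wrist view shows the whole balance: pan at about (337,200), housing corners (316,104), (414,138), (369,260) and (271,226).

```bash
cat >> h.py <<'E'
def wdir(f,u,v):
    a=np.asarray(u,float)-f["cx"];b=np.asarray(v,float)-f["cy"];r=np.hypot(a,b)+1e-9;t=r/f["fx"]
    return np.stack([np.sin(t)*a/r,-np.sin(t)*b/r,-np.cos(t)],-1)
def wray(s,f,u,v,h):
    T=f["tool_from_camera"];R=rot(s);o=s["eef_pos"]+R@T[:3,3];d=wdir(f,u,v)@(R@T[:3,:3]).T
    return o+d*((h-o[2])/d[...,2])[...,None]
def wpts(s,f):
    T=f["tool_from_camera"];R=rot(s);v,u=np.mgrid[0:480,0:640];d=wdir(f,u,v);z=f["range_z"].astype(float)
    d=d*(z/-d[...,2])[...,None];P=(d@T[:3,:3].T+T[:3,3])@R.T+s["eef_pos"];P[z<=0]=np.nan;return P
E
python3 - <<'E'
from h import *
s,f=pickle.load(open("w1.pkl","rb"));P=wpts(s,f)
m=(abs(P[...,2]-.045)<.004).astype(np.uint8);m[:,:250]=0;m[:,430:]=0;m[270:]=0;m[:100]=0
k,l,st,ce=cv2.connectedComponentsWithStats(m);i=1+np.argmax(st[1:,4]);p=P[l==i]
print(st[i],p.mean(0),p.min(0),p.max(0))
cn,_=cv2.findContours((l==i).astype(np.uint8),0,2);h=max(cn,key=len)[:,0];w=wray(s,f,h[:,0],h[:,1],.045)[:,:2]
w=cv2.convexHull(w.astype(np.float32));print(cv2.minEnclosingCircle(w))
w=w[:,0];x=np.linalg.lstsq(np.c_[2*w,np.ones(len(w))],(w**2).sum(1),rcond=None)[0];print(x[:2],np.sqrt(x[2]+x[0]**2+x[1]**2))
c=wray(s,f,np.array([316,414,369,271.]),np.array([104,138,260,226.]),.034);print(c)
print([np.linalg.norm(c[i]-c[i-1]) for i in range(4)]);o=c.mean(0);d=(c[2]+c[3]-c[0]-c[1]);d/=np.linalg.norm(d);print(o,o+.025*d)
rel(s,(.50,-.2,.42),(.50,-.05,.42),(.47,.04,.42),(.43,.10,.42))
E
```

```text
[ 296  161   82   80 5099] [ 0.40510562 -0.34559073  0.04561764] [ 0.34595573 -0.40493249  0.04202693] [ 0.4664124  -0.28505549  0.04899622]
((0.40605396032333374, -0.3450661301612854), 0.060505785048007965)
[ 0.40593786 -0.34518079] 0.05983081393566116
[[ 0.27579266 -0.40849104  0.034     ]
 [ 0.28639372 -0.25640013  0.034     ]
 [ 0.48545548 -0.2714505   0.034     ]
 [ 0.4691247  -0.43128869  0.034     ]]
[np.float64(0.1946715458398573), np.float64(0.15245991119790087), np.float64(0.19962990499285518), np.float64(0.16067028617367868)]
[ 0.37919164 -0.34190759  0.034     ] [ 0.40407615 -0.3443078   0.034     ]
row [-0.503  0.454  0.005] dist 0.203
row [-0.625  0.939  0.005] dist 0.338
row [-0.601  1.255  0.006] dist 0.417
row [-0.52   1.481  0.006] dist 0.471
```

```bash
python3 -m inch '0 -0.1 0.1 0 0 0 0;0 -0.22 0.2 0 0 0 0;0 -0.33 0.3 0 0 0 0;0 -0.43 0.4 0 0 0 0;0 -0.5 0.52 0 0 0 0;0 -0.56 0.64 0 0 0 0;0 -0.6 0.76 0 0 0 0;0 -0.62 0.86 0 0 0 0;0 -0.63 0.94 0 0 0 0;0 -0.63 0.94 0 0 0 0'
python3 - <<'E'
from h import *
from station import arm
s=arm.get_state();print(s["eef_pos"],s["ee_rot"],s["q"]);rel(s,(.47,.04,.40),(.45,.10,.34),(.430,.160,.3))
E
```

```text
t: 2.4
eef_pos: [0.5011, -0.0508, 0.4215]
ee_rot: [3.141, -0.0, -2.897]
force: [-0.5, 0.4, -0.7]
width: 0.0875
[ 0.50107309 -0.05076562  0.42147024] [ 3.14122897e+00 -1.40355142e-05 -2.89742294e+00] [ 2.89427920e-01  3.56270870e-03  1.80438542e-03 -3.63943243e-04
 -1.56903557e+00 -1.61605390e+00]
row [0.027 0.319 0.072] dist 0.098
row [0.044 0.529 0.272] dist 0.179
row [0.06  0.739 0.405] dist 0.253
```

```bash
python3 -m inch '0 0.01 0.1 0 0 0 0;0 0.02 0.22 0.04 0 0 0;0 0.03 0.34 0.08 0 0 0;0 0.04 0.46 0.12 0 0 0;0 0.05 0.57 0.17 0 0 0;0 0.06 0.66 0.2 0 0 0;0 0.07 0.74 0.22 0 0 0;0 0.07 0.74 0.22 0 0 0;0 0.07 0.74 0.22 0 0 0'
python3 - <<'E'
from h import *
from station import arm
s=arm.get_state();print(s["eef_pos"],s["ee_rot"],s["q"])
f=arm.grab_frame("wrist");pickle.dump((s,f),open("w2.pkl","wb"));cv2.imwrite("pics/w2.png",f["img"][:,:,::-1])
P=wpts(s,f);m=(np.hypot(P[...,0]-.411,P[...,1]-.175)<.06)&(abs(P[...,2]-.231)<.006)
p=P[m];print(len(p),p.mean(0),p.min(0),p.max(0),np.argwhere(m).mean(0)[::-1] if len(p) else 0)
print(cv2.minEnclosingCircle(p[:,:2].astype(np.float32)))
rel(s,(.411,.1745,.3),(.411,.1745,.19),(.411,.1745,.185))
E
```

```text
t: 3.3
eef_pos: [0.4278, 0.1579, 0.3555]
ee_rot: [-3.141, -0.0, -2.899]
force: [1.0, -0.6, -0.7]
width: 0.0873
[0.4277673  0.15785693 0.35552107] [-3.14103176e+00 -2.75566432e-04 -2.89862648e+00] [ 7.87988105e-01 -7.52021029e-02 -2.16313297e-01  3.40123123e-04
 -1.43021157e+00 -2.11586593e+00]
1077 [0.41250762 0.17105749 0.23031964] [0.39817468 0.15687746 0.22503464] [0.4276179  0.1864229  0.23256542] [345.65923863 211.363974  ]
((0.41292425990104675, 0.17137855291366577), 0.01514500193297863)
row [0.041 0.067 0.185] dist 0.06
row [0.041 0.068 0.552] dist 0.167
row [0.041 0.068 0.568] dist 0.172
```

View pics/w2.png

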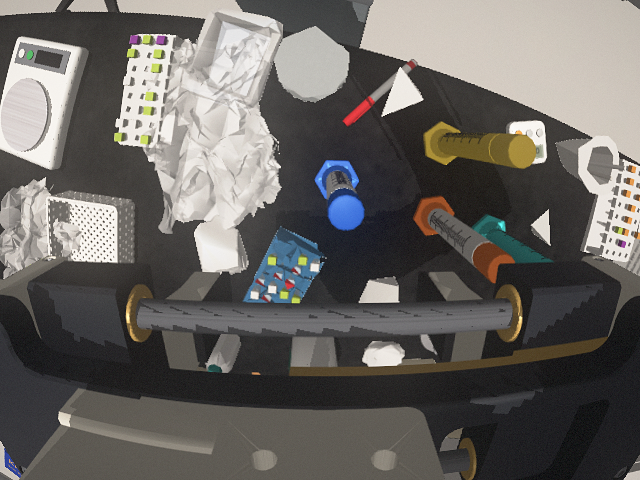

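The blue stopper's top is at (345,211) in the wrist view, between open floor on all sides. I'll descend onto it and close gently.

```bash
python3 -m inch '0 0.04 0.06 0 0 0 0;0 0.04 0.06 0.1 0 0 0;0 0.04 0.06 0.2 0 0 0;0 0.04 0.06 0.3 0 0 0;0 0.04 0.06 0.39 0 0 0;0 0.04 0.06 0.47 0 0 0;0 0.04 0.06 0.53 0 0 0;0 0.04 0.06 0.565 0 0 0;0 0.04 0.06 0.565 0 0 0;0 0.04 0.06 0.565 0 0 0'
python3 - <<'E'
from h import *
from station import arm
s=arm.get_state();print(s["eef_pos"],s["ee_rot"],s["force"])
f=arm.grab_frame("wrist");pickle.dump((s,f),open("w3.pkl","wb"));cv2.imwrite("pics/w3.png",f["img"][:,:,::-1])
P=wpts(s,f);m=(np.hypot(P[...,0]-.411,P[...,1]-.175)<.06)&(abs(P[...,2]-.231)<.006)
p=P[m];print(len(p));
if len(p):
  c,r=cv2.minEnclosingCircle(p[:,:2].astype(np.float32));print(c,r);rel(s,(*c,s["eef_pos"][2]))
E
```

```text
t: 4.35
eef_pos: [0.4122, 0.1728, 0.1868]
ee_rot: [3.142, 0.001, -2.899]
force: [0.7, 0.0, 1.1]
width: 0.0877
[0.41215192 0.17283747 0.18683779] [ 3.14152811e+00  8.42075769e-04 -2.89944596e+00] [0.72018354 0.01795744 1.11468262]
3393
(0.41575583815574646, 0.17288538813591003) 0.048690855503082275
row [-0.012 -0.003  0.   ] dist 0.004
```

View pics/w3.png

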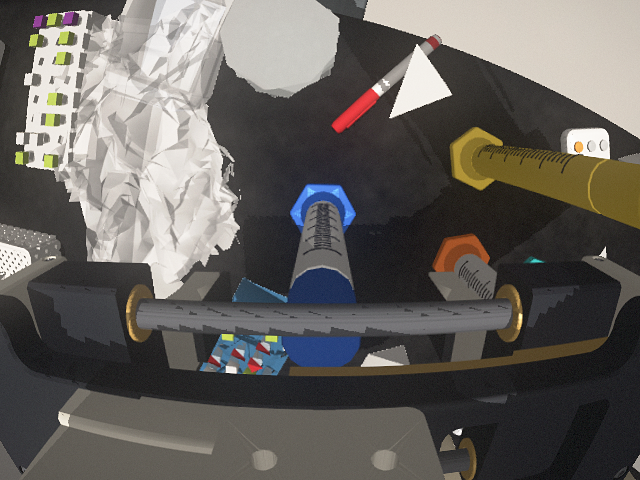

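The stopper sits centred between the fingers, around column 322. Closing lightly first, then firmly.

```bash
python3 -m inch '0.3 0 0 0 0 0 0;0.5 0 0 0 0 0 0;0.6 0 0 0 0 0 0;0.7 0 0 0 0 0 0;0.8 0 0 0 0 0 0;0.9 0 0 0 0 0 0;0.9 0 0 0 0 0 0' 8; python3 -m inch '1 0 0 0 0 0 0;1 0 0 0 0 0 0;1 0 0 0 0 0 0;1 0 0 0 0 0 0;1 0 0 0 0 0 0' 45
```

```text
t: 5.1
eef_pos: [0.4114, 0.173, 0.1861]
ee_rot: [-3.142, -0.0, -2.899]
force: [-0.3, 0.4, -0.4]
width: 0.0372
t: 5.6
eef_pos: [0.4114, 0.173, 0.186]
ee_rot: [-3.142, -0.0, -2.899]
force: [0.5, 0.7, -1.0]
width: 0.0298
```

Gripped at 30 mm. Lifting straight up by 234 mm, slowly.

```bash
python3 -m inch '1 0 0 -0.02 0 0 0;1 0 0 -0.06 0 0 0;1 0 0 -0.11 0 0 0;1 0 0 -0.18 0 0 0;1 0 0 -0.26 0 0 0;1 0 0 -0.35 0 0 0;1 0 0 -0.44 0 0 0;1 0 0 -0.53 0 0 0;1 0 0 -0.61 0 0 0;1 0 0 -0.67 0 0 0;1 0 0 -0.7 0 0 0;1 0 0 -0.7 0 0 0'
python3 - <<'E'
from h import *
from station import arm
s=arm.get_state();print(s["eef_pos"],s["ee_rot"],s["force"],s["width"])
f=arm.grab_frame("wrist");pickle.dump((s,f),open("w4.pkl","wb"));cv2.imwrite("pics/w4.png",f["img"][:,:,::-1])
rel(s,(.47,.06,.42),(.50,-.05,.42),(.51,-.13,.42),(.50,-.20,.42))
E
```

```text
t: 6.8
eef_pos: [0.4117, 0.1732, 0.3975]
ee_rot: [3.14, 0.002, -2.899]
force: [0.1, -0.4, -2.8]
width: 0.0294
[0.41167524 0.17316824 0.39751412] [ 3.14033666e+00  2.18430971e-03 -2.89876673e+00] [ 0.06415437 -0.36009889 -2.82621674] 0.02939802463804367
row [-0.098 -0.413 -0.075] dist 0.129
row [-0.107 -0.793 -0.076] dist 0.241
row [-0.075 -1.06  -0.076] dist 0.32
row [ 0.013 -1.278 -0.077] dist 0.384
```

View pics/w4.png

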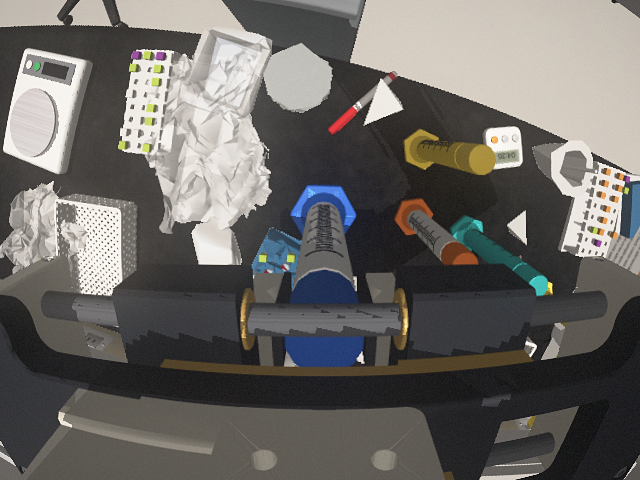

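Held upright: the foot shows at (323,208), as it did before the lift. Now the transfer, in two arcs.

```bash
python3 -m inch '1 -0.01 -0.02 0 0 0 0;1 -0.02 -0.07 0 0 0 0;1 -0.04 -0.14 0 0 0 0;1 -0.06 -0.23 0 0 0 0;1 -0.08 -0.32 0 0 0 0;1 -0.1 -0.41 0 0 0 0;1 -0.11 -0.51 0 0 0 0;1 -0.12 -0.6 0 0 0 0;1 -0.12 -0.68 0 0 0 0;1 -0.11 -0.74 0 0 0 0;1 -0.1 -0.78 0 0 0 0;1 -0.1 -0.79 0 0 0 0'
python3 - <<'E'
from h import *
from station import arm
s=arm.get_state();print(s["eef_pos"],s["ee_rot"],s["force"],s["width"])
rel(s,(.51,-.13,.40),(.49,-.22,.40),(.45,-.30,.40),(.405,-.345,.40))
E
```

```text
t: 8.05
eef_pos: [0.4972, -0.0511, 0.3953]
ee_rot: [-3.142, -0.002, -2.9]
force: [-0.3, 0.7, -1.6]
width: 0.0295
[ 0.4972282  -0.05108332  0.39529228] [-3.14157207e+00 -1.51634254e-03 -2.90024549e+00] [-0.28415731  0.68335438 -1.63964315] 0.02946255066972677
row [ 0.022 -0.266 -0.016] dist 0.08
row [ 0.158 -0.541 -0.015] dist 0.169
row [ 0.351 -0.768 -0.015] dist 0.253
row [ 0.533 -0.878 -0.015] dist 0.308
```

```bash
python3 -m inch '1 0 -0.03 0 0 0 0;1 0.01 -0.1 0 0 0 0;1 0.02 -0.19 0 0 0 0;1 0.04 -0.29 0 0 0 0;1 0.08 -0.39 0 0 0 0;1 0.13 -0.49 0 0 0 0;1 0.2 -0.59 0 0 0 0;1 0.28 -0.68 0 0 0 0;1 0.36 -0.76 0 0 0 0;1 0.44 -0.82 0 0 0 0;1 0.5 -0.86 0 0 0 0;1 0.53 -0.88 0 0 0 0'
python3 -m inch '1 0 0 0 0 0 0;1 0 0 0 0 0 0;1 0 0 0 0 0 0'
python3 - <<'E'
from h import *
from station import arm
s=arm.get_state();print(s["eef_pos"],s["ee_rot"],s["force"],s["width"])
f=arm.grab_frame("wrist");pickle.dump((s,f),open("w5.pkl","wb"));cv2.imwrite("pics/w5.png",f["img"][:,:,::-1])
for n in("side","scene"):
    g=arm.grab_frame(n);pickle.dump(g,open(n+"5.pkl","wb"));cv2.imwrite(f"pics/{n}5.png",g["img"][:,:,::-1])
rel(s,(.405,-.345,.30),(.405,-.345,.231))
E
```

```text
t: 9.25
eef_pos: [0.4057, -0.3452, 0.396]
ee_rot: [-3.142, -0.0, -2.899]
force: [1.4, 0.1, -1.0]
width: 0.0292
t: 9.55
eef_pos: [0.4073, -0.3437, 0.396]
ee_rot: [3.141, 0.0, -2.898]
force: [0.2, 0.2, -2.6]
width: 0.0293
[ 0.40733977 -0.34369262  0.39597356] [ 3.14145462e+00  1.18558090e-04 -2.89775128e+00] [ 0.15676915  0.22068462 -2.56967233] 0.029346100094591106
row [ 0.009 -0.002  0.32 ] dist 0.096
row [ 0.009 -0.002  0.55 ] dist 0.165
```

View pics/w5.png

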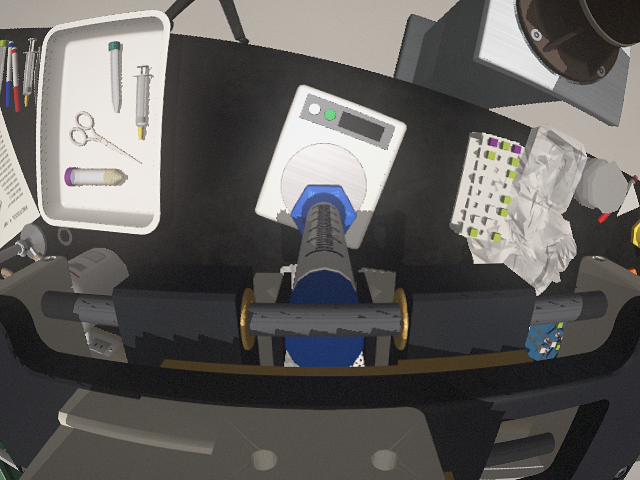

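View pics/side5.png

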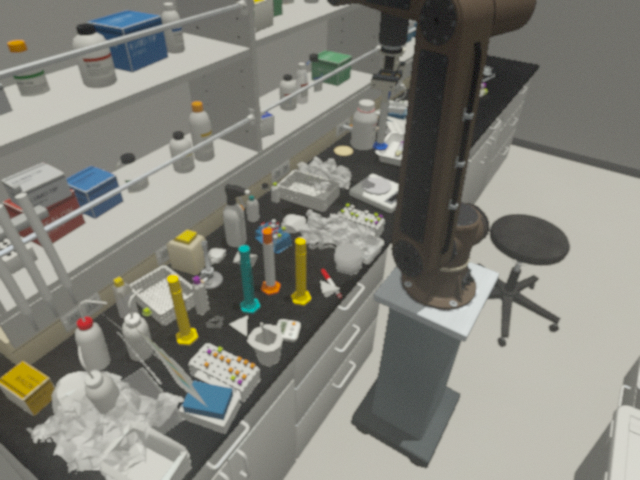

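Still upright, with the foot at (323,208) over the pan and the blue foot also visible at (381,147) in the side view. I'll descend to about 9 mm above contact.

```bash
python3 -m inch '1 0 0 0.02 0 0 0;1 0.005 0 0.07 0 0 0;1 0.007 0 0.13 0 0 0;1 0.007 0 0.2 0 0 0;1 0.007 0 0.27 0 0 0;1 0.007 0 0.34 0 0 0;1 0.007 0 0.4 0 0 0;1 0.007 0 0.45 0 0 0;1 0.007 0 0.49 0 0 0;1 0.007 0 0.51 0 0 0;1 0.007 0 0.52 0 0 0;1 0.007 0 0.52 0 0 0'
python3 -m inch '1 0 0 0 0 0 0;1 0 0 0 0 0 0'
python3 - <<'E'
from h import *
from station import arm
s=arm.get_state();print(s["eef_pos"],s["force"])
f=arm.grab_frame("wrist");pickle.dump((s,f),open("w6.pkl","wb"));cv2.imwrite("pics/w6.png",f["img"][:,:,::-1])
P=wpts(s,f)
q=P[(np.hypot(P[...,0]-.405,P[...,1]+.345)<.058)]
print("pan z",np.median(q[abs(q[:,2]-.045)<.006][:,2]))
hsv=cv2.cvtColor(f["img"],cv2.COLOR_RGB2HSV);m=(hsv[...,0]>100)&(hsv[...,0]<125)&(hsv[...,1]>130)
m[240:]=False
p=P[m&(np.hypot(P[...,0]-.405,P[...,1]+.345)<.06)];print(len(p),np.percentile(p,[1,50,99],axis=0).round(4))
E
```

```text
t: 10.9
eef_pos: [0.4048, -0.3448, 0.2401]
ee_rot: [-3.141, -0.0, -2.899]
force: [-0.2, 0.3, -2.0]
width: 0.0294
t: 11.1
eef_pos: [0.4049, -0.345, 0.2407]
ee_rot: [-3.141, 0.001, -2.899]
force: [0.4, 0.9, -1.8]
width: 0.0291
[ 0.40494853 -0.344959    0.24071809] [ 0.37723324  0.86043188 -1.8400745 ]
pan z 0.045644710606627864
740 [[ 0.3797 -0.3734  0.0637]
 [ 0.3924 -0.3463  0.0653]
 [ 0.4141 -0.3181  0.0676]]
```

View pics/w6.png

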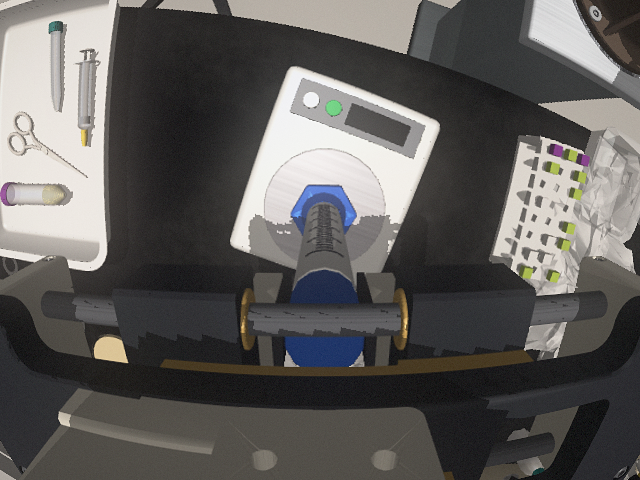

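Foot centred over the pan with its underside about 9–10 mm above it. Creeping down and watching the force.

```bash
python3 -m inch '1 0 0 0.007 0 0 0;1 0 0 0.014 0 0 0;1 0 0 0.02 0 0 0;1 0 0 0.025 0 0 0;1 0 0 0.028 0 0 0;1 0 0 0.028 0 0 0;1 0 0 0.028 0 0 0'
python3 -m inch '1 0 0 0.002 0 0 0;1 0 0 0.002 0 0 0;1 0 0 0.002 0 0 0'
python3 -m inch '1 0 0 0.002 0 0 0;1 0 0 0.002 0 0 0;1 0 0 0.002 0 0 0'
```

```text
t: 11.85
eef_pos: [0.4047, -0.3448, 0.2317]
ee_rot: [-3.142, -0.0, -2.899]
force: [-0.7, 0.7, -1.3]
width: 0.0295
t: 12.15
eef_pos: [0.4046, -0.3448, 0.2311]
ee_rot: [-3.142, 0.0, -2.899]
force: [-0.5, -0.6, -1.2]
width: 0.0294
t: 12.45
eef_pos: [0.4048, -0.345, 0.2309]
ee_rot: [-3.141, 0.0, -2.899]
force: [-0.7, 0.6, 3.3]
width: 0.0293
```

Contact: the force changed from −1.2 to +3.3 N. One look before letting go.

```bash
python3 - <<'E'
from h import *
from station import arm
for i in range(3):
    s=arm.get_state();f=arm.grab_frame("wrist");print(s["force"].round(2),s["moment"].round(3),s["eef_pos"].round(4))
P=wpts(s,f);hsv=cv2.cvtColor(f["img"],cv2.COLOR_RGB2HSV);m=(hsv[...,0]>100)&(hsv[...,0]<125)&(hsv[...,1]>130);m[240:]=False
p=P[m&(np.hypot(P[...,0]-.405,P[...,1]+.345)<.06)];print(np.percentile(p,[1,50,99],axis=0).round(4))
q=P[abs(P[...,2]-.045)<.006];cv2.imwrite("pics/w7.png",f["img"][:,:,::-1])
E
```

```text
[-0.66  0.57  3.34] [ 0.334  0.226 -0.011] [ 0.4048 -0.345   0.2309]
[-0.01  0.2   3.05] [ 0.379  0.257 -0.011] [ 0.4048 -0.345   0.231 ]
[-0.13  1.17  3.85] [ 0.387  0.199 -0.004] [ 0.4048 -0.345   0.231 ]
[[ 0.3794 -0.3734  0.0541]
 [ 0.3919 -0.3466  0.0557]
 [ 0.414  -0.318   0.0574]]
```

The foot's top face is at 0.0557, so it rests flat on the pan. I'll drop the grip force, then open gradually.

```bash
python3 -m inch '1 0 0 0 0 0 0;1 0 0 0 0 0 0;0.64 0 0 0 0 0 0;0.62 0 0 0 0 0 0;0.6 0 0 0 0 0 0;0.56 0 0 0 0 0 0;0.5 0 0 0 0 0 0;0.4 0 0 0 0 0 0;0.2 0 0 0 0 0 0;0 0 0 0 0 0 0;0 0 0 0 0 0 0' 4
python3 -m inch '0 0 0 0 0 0 0;0 0 0 0 0 0 0;0 0 0 0 0 0 0'
python3 - <<'E'
from h import *
from station import arm
s=arm.get_state();f=arm.grab_frame("wrist");cv2.imwrite("pics/w8.png",f["img"][:,:,::-1]);print(s["force"],s["width"])
E
```

```text
t: 13.7
eef_pos: [0.4046, -0.3448, 0.2305]
ee_rot: [3.142, -0.0, -2.899]
force: [-0.3, -0.2, -0.3]
width: 0.0703
t: 14.0
eef_pos: [0.4047, -0.3448, 0.2305]
ee_rot: [3.142, -0.0, -2.899]
force: [-0.1, 0.0, 0.7]
width: 0.0872
[-0.11023363  0.01250848  0.69801981] 0.08722036765482384
```

View pics/w8.png

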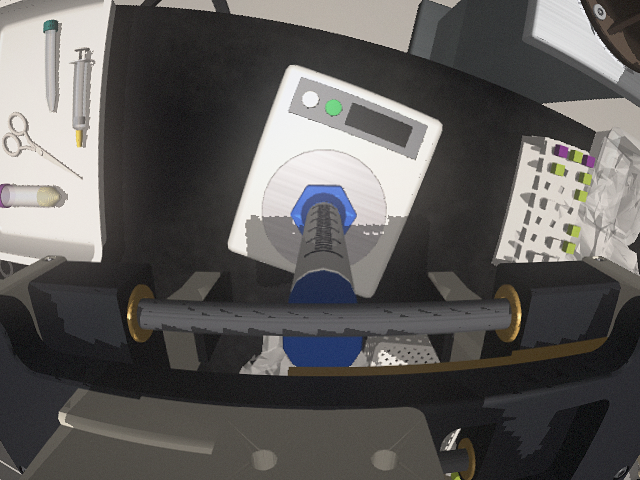

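The fingers are open and the cylinder stands, with its foot at (323,210) inside the pan. Retreating straight up.

```bash
python3 -m inch '0 0 0 -0.03 0 0 0;0 0 0 -0.08 0 0 0;0 0 0 -0.15 0 0 0;0 0 0 -0.23 0 0 0;0 0 0 -0.33 0 0 0;0 0 0 -0.43 0 0 0;0 0 0 -0.53 0 0 0;0 0 0 -0.6 0 0 0;0 0 0 -0.63 0 0 0;0 0 0 -0.63 0 0 0;0 0 0 -0.63 0 0 0'
python3 - <<'E'
from h import *
from station import arm
s=arm.get_state();f=arm.grab_frame("wrist");cv2.imwrite("pics/w9.png",f["img"][:,:,::-1]);print(s["eef_pos"],s["force"])
P=wpts(s,f);d=np.hypot(P[...,0]-.405,P[...,1]+.345)
p=P[(d<.06)&(abs(P[...,2]-.275)<.01)];print("top",len(p),cv2.minEnclosingCircle(p[:,:2].astype(np.float32)),np.median(p[:,2]))
hsv=cv2.cvtColor(f["img"],cv2.COLOR_RGB2HSV);m=(hsv[...,0]>100)&(hsv[...,0]<125)&(hsv[...,1]>130)
p=P[m&(d<.06)&(P[...,2]<.075)];print("foot",np.percentile(p,[1,50,99],axis=0).round(4))
g=arm.grab_frame("scene");cv2.imwrite("pics/scene9.png",g["img"][:,:,::-1])
Q=pts(g);q=Q[(np.hypot(Q[...,0]-.42,Q[...,1]-.328)<.03)&(Q[...,2]>.226)];print("orange top",q.mean(0),len(q))
E
```

```text
t: 15.15
eef_pos: [0.4044, -0.3445, 0.4184]
ee_rot: [3.14, -0.001, -2.899]
force: [0.1, -0.4, -0.6]
width: 0.0873
[ 0.40443978 -0.34449822  0.41841341] [ 0.09628512 -0.4492512  -0.62712496]
top 998 ((0.4066230058670044, -0.34573864936828613), 0.01545366644859314) 0.275358374346767
foot [[ 0.3791 -0.3729  0.0537]
 [ 0.3959 -0.348   0.0557]
 [ 0.4238 -0.318   0.0579]]
orange top [0.42695818 0.32206051 0.22952299] 71
```

View pics/w9.png

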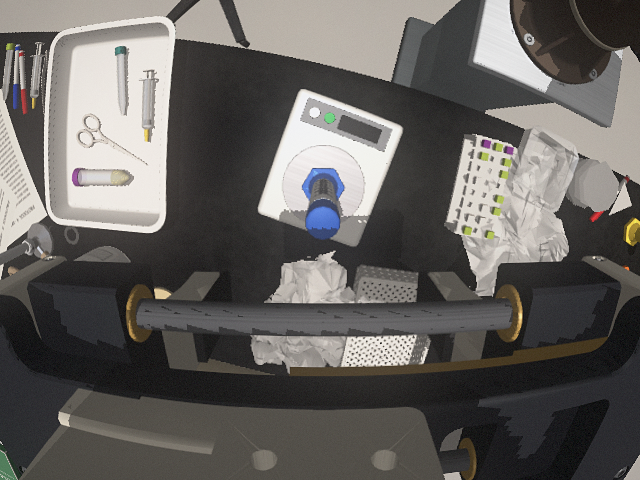

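View pics/scene9.png

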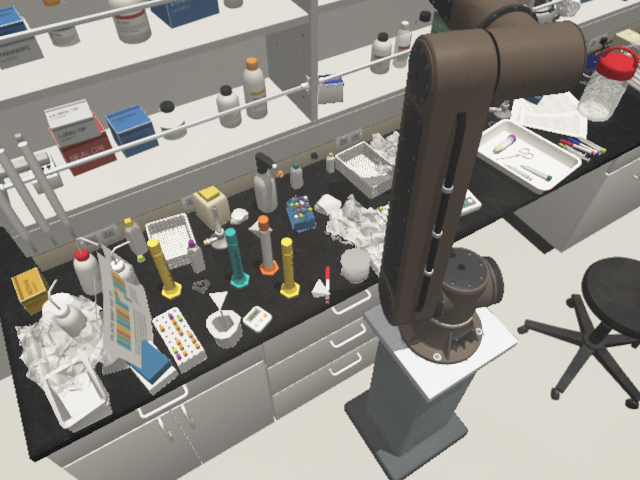

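The cylinder's top is at (323,220) in the wrist view, directly above the foot at (323,184), and the pan ring shows evenly round the foot. The scene view shows the orange cylinder at (267,245), where it was at the start.

```bash
python3 -c "
from station import arm
print(arm.job_done())"
```

```text
the job is handed in; nothing more can be done
None
```

The blue cylinder is standing upright in the middle of the balance pan, released, and the job is handed in at about 15 s of the 54 s allowed. I gripped it by the stopper, carried it upright at about 0.21 m foot height, and lowered it until contact showed at about 3 N. The gripper then opened slowly and went straight up clear of it.

- **Position:** the last wrist measurement put the top at (0.407, −0.346, 0.275). The pan centre measured (0.405, −0.345, 0.045), so they agree to about 2 mm. That height matches the cylinder resting flat on the pan.
- **Gripper:** it ended fully open with its tip about 0.14 m above the cylinder, and the wrist force was near zero.
- **Orange cylinder:** it and the turquoise and yellow look-alikes look unmoved in the last scene picture.
- **Not checked:** I took no last picture from the fixed side camera. In the fixed scene camera the arm hides the pan, so the final check of the cylinder rests on the wrist camera alone. No check failed. Camera estimates of the blue cylinder's starting position differed by 3–4 mm, which did not affect the grasp.

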